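Put a cemented heel lift into the drying box through its sprung flap

ROBOT

A 6-joint arm with a two-finger parallel gripper is mounted at the origin on a cart in front of the work surface, level with it; the furniture and walls round the work are solid. World frame = base frame: x ahead of the robot, y to its left, z up, the work surface at z = 0. Lengths are in mm, angles in rad, forces in N, time in s.
With the tool pointing down it reaches from about 225 to 725 mm from the base axis. Payload 3.1 kg.
Tool frame: the origin (TCP) lies midway between the tips of the shut fingers; the grasp point (between the pads) lies pinch_z behind it (pinch_z is the distance from the TCP to the grasp point, in mm); z points along the fingers, x is the direction in which the jaws open and shut, and the axes are right-handed (so a half turn about z gives the same grasp; the last joint's range is limited). The gripper opens to 85 mm and grips with 20 to 120 N. Pads are 22 mm wide; open, the fingers measure 114 mm over their backs; the gripper's body (76 mm by 85 mm) begins 54 mm behind the grasp point. The pads swing forward as they close: fully open they stand 13 mm farther back than shut.
Start: joints at [1.004, 0.048, 0.099, 1.622, 0, 1.443], TCP at [223.054, 475.252, 203.412] pointing down, gripper open.
Joint ranges: [-2.91, 2.91], [-0.99, 1.94], [-1.21, 1.42], [-2.12, 2.29], [-1.49, 1.47], [-3.14, 3.14]. Speed limits (rad/s): [2.79, 2.79, 3.14, 3.14, 3.14, 3.14].

INTERFACE

Orientations are given as a unit quaternion [x, y, z, w].
In Python, from rig import * gives the robot as it stands.
- The arm moves only by the tool servo_tool, never from a script. Its arguments are lists of equal length, an entry for each row: "linear": the shift along the tool's x, y, z in mm, a list of three; "rotation": the turn, a rotation vector about the tool's x, y, z in degrees, a list of three. A call has 1 to 10 rows; each row shifts and turns the commanded pose from where the row before left it, along the tool's axes as they then stand; what a row does not reach is not made up. A row lasts 1/12 s, in which the tool goes at most 41.7 mm and 7.16 degrees, less where a joint would pass 70% of its speed; a pose out of reach is approached as far as the arm can. A call with a gripper value outside its range is refused whole. "grip" is the finger opening in mm, from 0 to 85.4, set as the call begins (left out, the last holds). The fingers move at their own pace and stop on an object; the grip force is fixed at half the most. Time passes only in rows, so rows that do not move let the fingers close. It gives the time, the measured TCP pose, the force and the opening at its end, in the units of the state.
- read_state(): the state, without advancing time (a new reading comes with each control period).
- grab_frame(name): name is "scene" or "top"; returns a dict with "frame" (420x560x3 uint8, blue, green, red), "z_map" (420x560 float32, mm along the optical axis (not along the pixel's ray), 0 where there is no reading), "camera_matrix" (3x3 intrinsics, pixels), "extrinsics" (4x4, takes a point from camera to world coordinates). Camera axes: x right, y down, z forward; pixel columns grow to the right and rows downward; lengths in mm; the calibration is good to about 2 mm. A picture is of the moment at which its call begins.
- hand_in(): hands the job in, once; it reports no verdict.
Trained networks look in a picture, given as the dict that the camera call returned (one of the last four; its "shot" number tells which), for a name from the list of things; names that differ only in an ending like _2 or _b are one class to them, and where a whole thing is asked for, a point or a joint stands for the part that bears it (a point fixed in the world has none). Each returns a list of dicts, best first, with "confidence" (0 to 1); they miss things now and then, are a little off and sometimes report something else, mostly with a low value. They report only what shows in the picture. A call takes as long as a camera call. They do not tell look-alikes from the thing itself.
- find_in(picture, query): "location" ([x, y, z] in mm, in world coordinates, good to about 4 mm: the middle of the surface that is visible of it).
- cut_out(picture, query): "region" (420x560 bool, what is visible of it).
- tip_of(picture, query): "location" ([x, y, z] in mm, in world coordinates, good to about 4 mm: a listed point, or the origin of a listed thing).
The state is a dict: "clock": time; "q": joint angles; "dq": joint speeds; "tau": joint torques, N m; "position": TCP position; "eef_rot": TCP orientation; "force": force on the tool from outside, world axes, zero at the start; "torque": the same for the moment, N m; "grip_width": opening from 0.0 (shut) to 1.0 (fully open).
Only numpy, scipy, OpenCV 4.12 (cv2) and the standard library are available. Lean on these libraries where they do the work, as an engineer would, in place of code of your own. Each camera call takes 0.05 s, during which the arm holds its last target. There are 200 camera calls.

TASK

Lay the freshly cemented dark heel lift flat in the middle of the bed of the aluminium drying tray, between its side rails, and let go of it. Then, by its upright red grip, line the tray up with the mouth of the green drying box and slide it in, so that the tray itself pushes the sprung flap open, until it is fully home and the flap has dropped shut behind it; the canopy leaves room there only for a tool that leans back. The flap must not touch the lift, and the spool, the tape roll and the block of wax stay where they are.

Things in the scene. Friction and masses are not known exactly. Their poses are not given: they have to be found in the camera images.
- lift: dark brown leather heel lift, a D-shaped plate 65 x 67 mm and 10 mm thick, lying flat on the bench; origin at the centre of its underside, z up. Straight edge at x = +33 mm, round end at x = -33 mm; the two sides are nearly parallel (65 mm apart) from x = 0 to +30 mm: pinch there, across y. 30 g. Its upper face counts as wet with cement: hold it by its edges.
- tray: flat aluminium drying tray, loose on the bench, 0.28 kg, 200 mm long with its grip. Origin on the bench under the middle of its bed; x points to its front, the end that leads into the box; z up. The bed is 90 mm long (x) by 130 mm wide and 2.5 mm thick; a 5 mm wide rail along each side, its top 18 mm above the bench, carries the flap clear of the lift
- tray_bed (a point): middle of the upper face of the tray's bed, 2.5 mm above the bench. Free room here: 120 mm crosswise (tray y) between the rails; the bed is open at its front and tail edges, 45 mm ahead and behind. The lift's underside lies here when it is on the tray
- tray_grip (a point): point to pinch on the tray's red grip, 140 mm behind the tray's origin (its -x), 30 mm above the bench; axes as the tray's. The grip is an upright block 30 mm long (x), 14 mm wide (y; pinch across this) and reaches from 4 to 46 mm above the bench. A stem 14 mm wide and 6 mm thick, 3 to 9 mm above the bench, joins it to the bed
- drying_box: green metal drying box, fixed, 154 mm wide, 141 mm deep, 169 mm tall, black filter cap on the roof to 200 mm. Origin on the bench at the middle of its mouth, in the plane of the shut flap; x points into the box, z up. No floor: the tray slides in on the bench. Mouth 138 mm wide, 62 mm high; steel cheeks 19 mm tall stand 22 mm out in front of it and flare to 157 mm
- box_home (a point): where the tray's origin lies when the tray is fully home against the back wall: on the bench, 88 mm inside the mouth (box x). The tray's axes then agree with the box's, and its grip stands 52 mm in front of the mouth
- canopy_edge (a point): middle of the front edge of the canopy over the mouth, 57 mm in front of the mouth, 138 mm above the bench (underside). With the tray home its grip stands just under this edge: an upright gripper would strike it; one that leans back by 30 to 45 degrees, fingers pointing down and forward into the box, passes
- flap (a joint): angle of the aluminium flap that closes the mouth, hinged along its top edge 62 mm above the bench: 0 shut, growing as it swings inward to at most 1.45 rad; never outward. A light spring shuts it (0.02 to 0.05 N m). On the tray's rails it rides at about 0.7 rad and drops shut once the tail of the bed has passed it, in the last 2 cm of the way in
- flap_edge (a point): middle of the flap's lower edge, 5 mm above the bench in the plane of the mouth when shut; a notch here, 34 mm wide and up to 24 mm above the bench, leaves room for the tray's stem
- spool: wooden spool of dark brown thread, 40 mm across and 50 mm tall, standing on the bench; a bystander
- tape: roll of masking tape lying flat, 110 mm across, 36 mm tall; a bystander
- wax: yellow block of thread wax, 34 x 52 x 20 mm, lying on the bench; a bystander
Mind the look-alikes: they are no part of the job. What is shaped like the lift but orange is not meant.

How it is judged (in metres and radians):
On the way, in this order (a step that is already met when the one before it is completed fails the run):
1. the lift lies flat on the bed of the tray, released, with the tray still outside the box (x of lift in the frame of tray between -0.015 and 0.015 m and y of lift in the frame of tray between -0.03 and 0.03 m and z of lift in the frame of tray between 0 and 0.006 m and angle between the z axis of lift and the z axis of tray, either way round below 0.04 rad and contact force between the fingers and lift below 0.05 N and x of tray in the frame of drying_box below -0.04 m), for 0.2 s.
2. the tray, pushed in by the gripper, holds the flap open by itself (value of joint flap above 0.4 rad and contact force between flap and tray above 0.02 N and contact force between the fingers and tray above 0.2 N and x of tray in the frame of drying_box above 0 m), for 0.1 s.
At the end, for the whole second after the job is handed in: The tray is in the box within 7 mm of its stop, flat on the bench and at rest; the flap is shut (within 0.05 rad); the lift lies flat on the tray's bed, its centre within 15 mm of the bed's middle lengthwise and 30 mm crosswise (x of tray in the frame of drying_box above 0.081 m and y of tray in the frame of drying_box between -0.012 and 0.012 m and value of joint flap below 0.05 rad and x of lift in the frame of tray between -0.015 and 0.015 m and y of lift in the frame of tray between -0.03 and 0.03 m and z of lift in the frame of tray between 0 and 0.006 m and angle between the z axis of lift and the z axis of tray, either way round below 0.04 rad and angle between tray's own z axis and vertical below 0.05 rad and linear speed of each of tray, lift below 0.01 m/s); the robot touches nothing.
It fails at once if the flap touches the cemented lift (contact force between flap and lift above 0.02 N).
It fails at once if the spool, the tape roll or the block of wax is moved by more than 20 mm (distance of any of spool, tape, wax from where it was at the start of the episode above 0.02 m).
It also fails if it takes over 59 s, if anything falls off the work surface, if the arm or the gripper's body presses on something with over 40 N, if the wrist force passes 120 N, or if a joint passes its speed limit or range.

## Working session

There is one attempt and no reset: what is moved stays moved. The work goes in short steps, Python scripts to look and compute and a tool call to move; the robot and the scene stay as the last step left them, time stands still between calls to the robot, and variables do not carry over. Pictures are saved under pics/ and viewed, about 8 in all and at most 12, crops included, and the job is handed in when it is done.

Besides the shell and the picture viewer there is one more tool, called after ">>>" by a JSON object that holds its "method" and its "body". servo_tool: Moves the arm, as the interface text tells. Its arguments: {"type":"object","properties":{"linear":{"type":"array","items":{"type":"array","items":{"type":"number"}}},"rotation":{"type":"array","items":{"type":"array","items":{"type":"number"}}},"grip":{"type":"number"}},"required":["linear","rotation"]}

```bash
mkdir -p pics; ls; cat > h.py <<'E'
from rig import *
import numpy as np, cv2
from scipy.spatial.transform import Rotation as R
np.set_printoptions(precision=3,suppress=True)
def pts(p):
    K=p["camera_matrix"];T=np.array(p["extrinsics"]);z=p["z_map"]
    v,u=np.indices(z.shape)
    c=np.stack([(u-K[0][2])/K[0][0]*z,(v-K[1][2])/K[1][1]*z,z],-1)
    return c@T[:3,:3].T+T[:3,3]
E
python3 - <<'E'
from h import *
s=read_state();print(s)
a=grab_frame("scene");b=grab_frame("top")
cv2.imwrite("pics/a.png",a["frame"]);cv2.imwrite("pics/b.png",b["frame"])
for n,p in(("scene",a),("top",b)):
    print(n, np.array(p["extrinsics"]))
    for q in ["lift","tray","drying_box","spool","tape","wax"]:
        for r in find_in(p,q):print(n,q,np.array(r["location"]),r["confidence"])
    for q in ["lift","tray","tray_bed","tray_grip","drying_box","box_home","canopy_edge","flap_edge"]:
        for r in tip_of(p,q):print(n,"tip",q,np.array(r["location"]),r["confidence"])
E
```

```text
pics
{'clock': 0.0, 'q': array([ 1.004,  0.049,  0.098,  1.622, -0.   ,  1.443]), 'dq': array([ 0.   ,  0.   ,  0.   , -0.001,  0.001,  0.001]), 'tau': array([  0.001, -33.878,  32.001,   0.021,  -0.   ,   0.   ]), 'position': array([222.688, 474.684, 202.213]), 'eef_rot': array([ 0.844,  0.536, -0.001,  0.   ]), 'force': array([-0.014, -0.955,  0.201]), 'torque': array([ 0.049, -0.037,  0.011]), 'grip_width': 1.0025665410795104}
scene [[  -0.944   -0.237    0.23   227.701]
 [  -0.33     0.672   -0.663  791.969]
 [   0.003   -0.702   -0.712 1022.55 ]
 [   0.       0.       0.       1.   ]]
scene lift [ 428.4 -127.2    8.5] 0.83
scene lift [ 284.5 -453.5    7.2] 0.54
scene tray [577.6 260.8   2.3] 0.67
scene drying_box [636.5  17.1 160.7] 0.76
scene spool [738.2 184.3  46.8] 0.57
scene wax [423.6   5.7  20. ] 0.63
scene tip lift [ 425.9 -130.9    1.1] 0.7
scene tip lift [ 277.6 -465.5   -2.1] 0.47
scene tip tray [585.1 254.   -1. ] 0.66
scene tip tray_bed [585.3 245.5   2. ] 0.84
scene tip tray_grip [458.8 312.1  32.1] 0.72
scene tip tray_grip [606.7   9.9   4.5] 0.72
scene tip tray_g
[... 509 characters left out ...]
top drying_box [734.8 168.2  49.6] 0.51
top spool [ 424.2 -133.5    6.9] 0.72
top spool [734.4 169.8  51.4] 0.44
top spool [423.    0.7  21. ] 0.4
top tape [ 725.2 -215.1   32.5] 0.83
top tape [580.9 262.4   0.9] 0.58
top wax [576.5 255.3   5.1] 0.66
top wax [427.1  -0.6  18.6] 0.51
top tip lift [ 285.8 -465.5    4.1] 0.89
top tip lift [ 420.7 -133.1   -3.6] 0.82
top tip lift [604.   14.4   2.8] 0.26
top tip tray [585.3 239.4  -0.8] 0.7
top tip tray_bed [590.  247.    0.2] 0.92
top tip tray_grip [466.1 305.5  31.2] 0.85
top tip drying_box [608.    8.3   0.9] 0.87
top tip canopy_edge [557.1  50.  138.2] 0.72
top tip flap_edge [605.1  15.3   2.8] 0.59
top tip flap_edge [426.9  -0.1   0.5] 0.47
```

View pics/a.png

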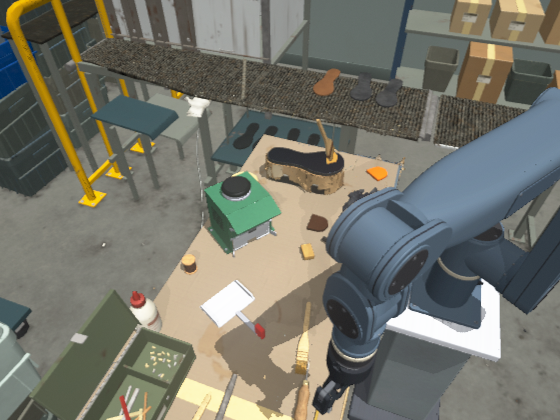

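View pics/b.png

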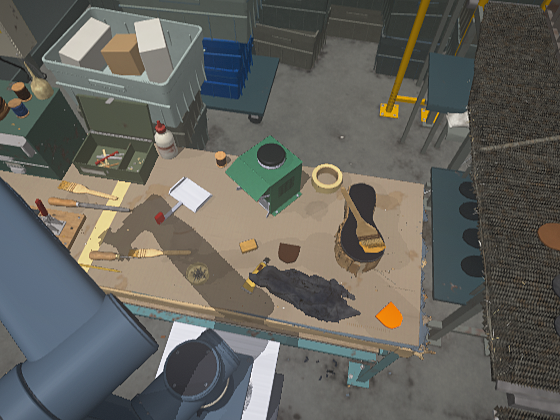

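The dark lift is at about (289,252) in the top view and (318,223) in the scene view. The orange look-alike is at (389,315) and (377,173), so the dark brown one is the one meant. I'll confirm it with a crop and measure the poses.

```bash
python3 - <<'E'
from h import *
acc={}
for k in range(3):
  for n in("scene","top"):
    p=grab_frame(n)
    for q in ["lift","tray_bed","tray_grip","drying_box","canopy_edge","flap_edge","box_home"]:
        for r in tip_of(p,q):
            if r["confidence"]>.5: acc.setdefault(q,[]).append([*r["location"],n=="top"])
for q in acc:print(q);print(np.array(acc[q]))
out=[]
for n in("scene","top"):
    p=grab_frame(n);X=pts(p);np.savez("/tmp/%s.npz"%n,X=X,f=p["frame"],K=p["camera_matrix"],T=p["extrinsics"])
    for q in["lift","tray","drying_box"]:
        for r in cut_out(p,q):
            m=r["region"]&(p["z_map"]>0)
            if m.sum()<20: continue
            P=X[m];v,u=np.nonzero(m)
            rect=cv2.minAreaRect(P[:,:2].astype(np.float32))
            print(n,q,round(r["confidence"],2),m.sum(),"px",u.mean().round(),v.mean().round(),P.mean(0),np.percentile(P[:,2],[5,50,95]),rect)
            if q in("lift","tray") and r["confidence"]>.4:np.save(f"/tmp/{n}_{q}_{int(u.mean())}.npy",P)
    c=(318,223) if n=="scene" else (289,252)
    f=p["frame"][c[1]-35:c[1]+35,c[0]-45:c[0]+45];out.append(cv2.resize(f,None,fx=4.4,fy=4.4,interpolation=cv2.INTER_CUBIC))
    c=(245,240) if n=="scene" else (270,175)
    f=p["frame"][c[1]-70:c[1]+35,c[0]-65:c[0]+70];out.append(cv2.resize(f,(396,308),interpolation=cv2.INTER_CUBIC))
cv2.imwrite("pics/c.png",np.vstack([np.hstack(out[:2]),np.hstack(out[2:])]) if 1 else 0)
E
```

```text
lift
[[ 426.1 -130.7   -1.1    0. ]
 [ 285.8 -465.7    5.3    1. ]
 [ 419.9 -132.4   -4.1    1. ]
 [ 423.3 -133.6   -1.7    0. ]
 [ 461.   312.6   28.2    0. ]
 [ 278.3 -466.3   -5.2    0. ]
 [ 421.1 -129.9   -4.9    1. ]
 [ 282.  -467.3    2.     1. ]
 [ 280.8 -463.8   -4.5    0. ]
 [ 423.2 -133.3   -4.     1. ]
 [ 284.6 -466.     4.1    1. ]]
tray_bed
[[582.8 248.    2.    0. ]
 [584.2 246.7   2.8   1. ]
 [581.1 249.9   2.8   0. ]
 [585.6 249.3   3.7   1. ]
 [584.8 247.4   0.7   0. ]
 [586.2 244.    2.9   1. ]]
tray_grip
[[ 732.9 -217.     0.3    0. ]
 [ 458.8  312.1   30.3    0. ]
 [ 463.9  305.    30.1    1. ]
 [ 463.6  309.7   27.7    0. ]
 [ 465.5  308.2   31.2    1. ]
 [ 457.6  312.    28.7    0. ]
 [ 465.1  305.8   30.7    1. ]]
drying_box
[[607.3  17.6   0.3   0. ]
 [606.4  11.2  -3.1   1. ]
 [610.5  17.3   3.7   0. ]
 [612.   12.2  -2.2   1. ]
 [606.5  18.3   0.1   0. ]
 [608.6  12.6  -0.2   1. ]]
canopy_edge
[[557.6  49.9 139.7   0. ]
 [558.4  50.6 136.5   1. ]
 [741.8 175.2   2.1   1. ]
 [557.9  50.7 139.2   0. ]
 [559.9  49.8 139.    1. ]
 [560.6  49.4 136.9   0. ]
 [558
[... 1436 characters left out ...]
 10.433] [ 6.356 10.62  14.328] ((426.75579833984375, -133.66787719726562), (68.46736145019531, 67.37714385986328), 85.57117462158203)
top tray 0.92 1065 px 185.0 197.0 [570.845 255.094   6.978] [-0.873  4.291 26.526] ((543.9009399414062, 273.2157287597656), (147.60057067871094, 204.9476318359375), 64.49794006347656)
top drying_box 0.72 3762 px 268.0 174.0 [624.158 -34.203 140.133] [  7.198 165.116 199.988] ((641.5872192382812, -5.7091217041015625), (269.2134094238281, 247.02645874023438), 88.63208770751953)
top drying_box 0.71 84 px 264.0 203.0 [579.995 -25.159  34.249] [ 5.183 34.152 67.776] ((579.6296997070312, -25.01508903503418), (50.5272216796875, 6.803190231323242), 53.70997619628906)
```

View pics/c.png

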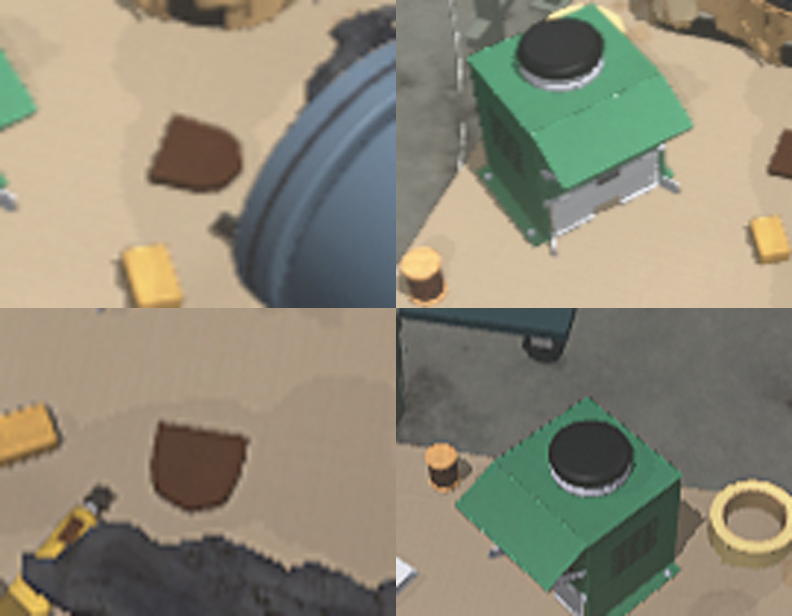

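The crop confirms a dark brown D-plate with its straight edge facing the far side. Now I'll refine the poses by shape and plane fits.

```bash
cat > fit.py <<'E'
from h import *
from scipy.optimize import minimize
def load(n):
    d=np.load("/tmp/%s.npz"%n);return d["X"],d["f"],d["K"],d["T"]
def toloc(X,o,a):
    c,s=np.cos(a),np.sin(a);d=X[...,:2]-o
    return np.concatenate([np.stack([d[...,0]*c+d[...,1]*s,-d[...,0]*s+d[...,1]*c],-1),X[...,2:]],-1)
if __name__=="__main__":
  o=np.array([608,13.5]);a=np.radians(-36.5)
  for n in("scene","top"):
    X,f,K,T=load(n);L=toloc(X,o,a);x,y,z=L[...,0],L[...,1],L[...,2]
    def rep(t,m,i,j):
        P=L[m]
        if len(P)<30:return print(n,t,len(P))
        k=np.ones(len(P),bool)
        for _ in range(6):
            c=np.polyfit(P[k,j],P[k,i],1);r=P[:,i]-np.polyval(c,P[:,j]);k=abs(r)<max(2.5*r[k].std(),1)
        print(n,t,k.sum(),"off %.1f slope %.2fdeg sd %.1f"%(np.median(P[k,i]),np.degrees(np.arctan(c[0])),r[k].std()),"range",np.percentile(P[k,j],[2,98]), "z",np.percentile(P[k,2],[2,98]))
    rep("left wall",(abs(y-77)<10)&(x>5)&(x<135)&(z>40)&(z<140),1,0)
    rep("right wall",(abs(y+77)<10)&(x>5)&(x<135)&(z>40)&(z<140),1,0)
    rep("flap",(abs(x)<10)&(abs(y)<62)&(z>10)&(z<58),0,1)
    m=(abs(z-169)<6)&(abs(y)<95)&(x>-60)&(x<160)
    P=L[m];print(n,"roof",np.percentile(P,[1,50,99],axis=0).ravel())
    m=(abs(z-138)<8)&(abs(y)<100)&(x>-75)&(x<-40)&(f[...,1].astype(int)-f[...,2]>25)
    P=L[m];print(n,"canopy edge",m.sum(),np.percentile(P,[1,50,99],axis=0).ravel() if m.sum() else "")
    # lift
    q=toloc(X,np.array([423,-132]),0);m=(np.hypot(q[...,0],q[...,1])<60)&(f.sum(-1)<230)&(f[...,2].astype(int)-f[...,0]>15)
    # plane unproject at z=10
    v,u=np.nonzero(m);C=T[:3,3];d=X[v,u]-C;t=(10-C[2])/d[:,2];P=C+d*t[:,None]
    rect=cv2.minAreaRect(P[:,:2].astype(np.float32));print(n,"lift",m.sum(),rect)
    # D model fit: fine pixels vs model
    yy,xx=np.mgrid[-60:61:1,-60:61:1]
    A=np.zeros(f.shape[:2],np.uint8);A[v,u]=255
    gx=423+xx.ravel();gy=-132+yy.ravel();W=np.stack([gx,gy,np.full_like(gx,10)],-1)
    cc=(W-T[:3,3])@T[:3,:3];uv=(cc/cc[:,2:])@K.T
    I=cv2.remap(A,uv[:,0].astype(np.float32),uv[:,1].astype(np.float32),cv2.INTER_LINEAR)[:,0]/255.
    G=np.stack([gx,gy],-1).astype(float)
    def cost(p):
        q=toloc(np.c_[G,G[:,:1]],p[:2],p[2]);X_,Y_=q[:,0],q[:,1]
        sd=np.maximum(X_-33.3,np.where(X_>0,abs(Y_)-32.5,(np.sqrt((X_/33.3)**2+(Y_/32.5)**2)-1)*33))
        return ((I-1/(1+np.exp(sd/1.0)))**2).sum()
    best=min((minimize(cost,[425,-132,np.radians(g)],method="Nelder-Mead",options=dict(xatol=1e-3,fatol=1e-3,initial_simplex=[[425,-132,np.radians(g)],[430,-132,np.radians(g)],[425,-127,np.radians(g)],[425,-132,np.radians(g+8)]])) for g in(-30,-10,0,10,30)),key=lambda r:r.fun)
    print(n,"lift fit",best.x[:2],np.degrees(best.x[2]),best.fun,I.sum())
    # tray: bright pixels rect
    q=toloc(X,np.array([584,247.5]),np.radians(-26.7));m=(abs(q[...,0])<70)&(abs(q[...,1])<85)&(q[...,2]<30)&(f.min(-1)>140)&(f.max(-1).astype(int)-f.min(-1)<35)
    nn,lab,st,ce=cv2.connectedComponentsWithStats(m.astype(np.uint8));b=1+st[1:,4].argmax();m=lab==b
    rt=cv2.minAreaRect(X[m][:,:2].astype(np.float32));print(n,"tray",m.sum(),rt,np.percentile(q[m],[1,50,99],axis=0).ravel())
    m=(f[...,2]>130)&(f[...,1]<70)&(f[...,0]<80)&(np.hypot(X[...,0]-463,X[...,1]-309)<40)
    print(n,"grip",m.sum(),np.percentile(X[m],[3,50,97],axis=0).ravel(), "top", X[m&(X[...,2]>42)].mean(0))
E
python3 fit.py
```

```text
scene left wall 337 off 77.8 slope 0.60deg sd 0.6 range [  8.561 132.242] z [ 42.671 137.86 ]
scene right wall 0
scene flap 291 off -0.8 slope -0.79deg sd 1.5 range [-59.508  60.758] z [11.255 56.011]
scene roof [-16.655 -75.539 163.372  34.291  20.777 168.027 140.529  78.446 174.12 ]
scene canopy edge 169 [-58.722 -74.247 136.87  -53.747  -0.622 143.704 -43.493  74.416 145.884]
scene lift 148 ((423.9505920410156, -126.17134094238281), (60.34214401245117, 67.27195739746094), 0.02801266871392727)
scene lift fit [ 422.961 -126.054] 0.9336493295463973 1229.0448766608424 2256.4627450980392
scene tray 1423 ((575.837646484375, 248.70858764648438), (140.06137084960938, 123.59061431884766), 63.08577346801758) [-61.982 -65.39   -3.315  -0.297   1.873   2.064  49.624  66.362  18.785]
scene grip 82 [448.501 307.015  10.831 456.78  315.079  37.714 470.374 320.174  46.597] top [459.636 312.393  44.867]
top left wall 0
top right wall 469 off -77.8 slope 0.43deg sd 1.0 range [  7.37  131.606] z [ 42.272 137.673]
top flap 52 off 0.5 slope -0.92deg sd 1.0 range [-61.476 -22.586] z [10.651 55.663]
top roof [-17.552 -78.826 163.584  36.878 -23.107 169.646 142.281  74.944 174.313]
top canopy edge 71 [-56.838 -77.294 138.285 -53.063  -2.434 144.647 -45.162  71.786 145.972]
top lift 330 ((423.5763244628906, -137.05259704589844), (63.028839111328125, 66.43184661865234), 0.5210294723510742)
top lift fit [ 423.133 -136.667] 0.31025138330335317 89.49864267466181 3732.5254901960784
top tray 816 ((578.6633911132812, 256.6010437011719), (147.6285400390625, 121.97286224365234), 64.56373596191406) [-61.881 -65.044  -3.206   0.766   0.206   3.67   50.238  64.06   19.599]
top grip 26 [450.784 298.407  41.289 460.454 305.545  45.107 472.279 312.119  48.572] top [460.775 306.074  45.575]
```

```bash
python3 - <<'E'
import rig
print([n for n in dir(rig) if not n.startswith('__')], getattr(rig,'pinch_z',None))
E
```

```text
['PlanningError', 'cut_out', 'find_in', 'grab_frame', 'hand_in', 'pinch_z', 'read_state', 'tip_of'] 18.700000000000003
```

>>> {"method": "servo_tool", "body": {"linear": [[0,0,0],[0,0,0],[0,0,0],[0,0,0],[-38,13,0],[-38,13,0],[-38,13,0],[-38,13,0],[-38,13,0],[-38,13,0]], "rotation": [[0,0,-6.4],[0,0,-6.4],[0,0,-6.4],[0,0,-6.4],[0,0,0],[0,0,0],[0,0,0],[0,0,0],[0,0,0],[0,0,0]], "grip": 77}}

```text
clock: 5.13
position: [303.0, 246.3, 203.6]
eef_rot: [0.704, 0.71, 0.0, 0.0]
force: [1.0, -0.6, 0.1]
grip_width: 0.898
```

>>> {"method": "servo_tool", "body": {"linear": [[-38,13,0],[-38,13,0],[-38,13,0],[-38,13,0],[-38,13,0],[-38,13,0],[-38,13,0],[-38,13,0],[-38,13,0],[-38,13,0]], "rotation": [[0,0,0],[0,0,0],[0,0,0],[0,0,0],[0,0,0],[0,0,0],[0,0,0],[0,0,0],[0,0,0],[0,0,0]]}}

```text
clock: 5.97
position: [436.2, -133.3, 203.6]
eef_rot: [0.705, 0.71, 0.0, 0.0]
force: [1.7, 0.9, 0.4]
grip_width: 0.904
```

>>> {"method": "servo_tool", "body": {"linear": [[0,0,36],[0,0,36],[0,0,36],[0,0,30],[0,0,20],[0,0,10],[0,0,10],[0,0,5],[0,0,0]], "rotation": [[0,0,0],[0,0,0],[0,0,0],[0,0,0],[0,0,0],[0,0,0],[0,0,0],[0,0,0],[0,0,0]]}}

```text
clock: 6.72
position: [436.0, -131.0, 20.3]
eef_rot: [0.704, 0.71, -0.0, -0.0]
force: [0.6, 0.0, -0.1]
grip_width: 0.901
```

```bash
python3 - <<'E'
from h import *
out=[]
for n,c in(("scene",(318,223)),("top",(289,252))):
    p=grab_frame(n);f=p["frame"][c[1]-60:c[1]+60,c[0]-50:c[0]+50];out.append(cv2.resize(f,None,fx=4,fy=4,interpolation=cv2.INTER_CUBIC))
cv2.imwrite("pics/d.png",np.hstack(out)); print(read_state()["position"],read_state()["force"])
E
```

```text
[ 437.037 -131.529   21.813] [ 0.417  0.372 -0.207]
```

View pics/d.png

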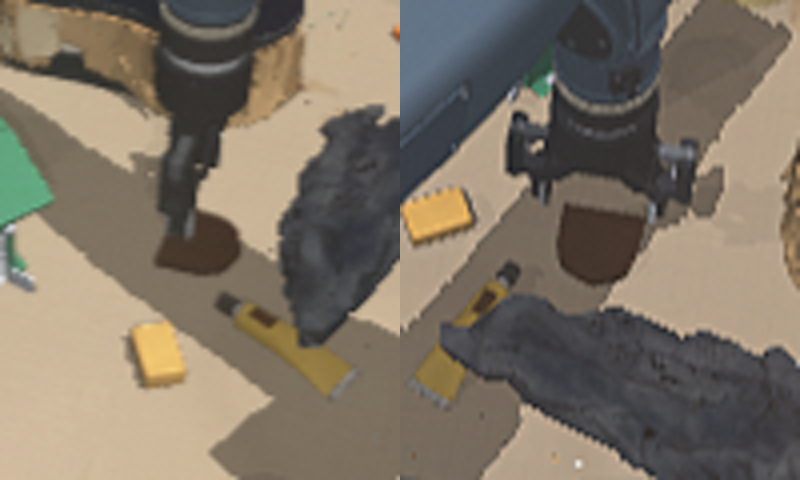

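The fingers straddle the dark lift symmetrically: the tips are at about (545,195) and (655,215), and the lift spans 558–645. I'll descend to first contact.

>>> {"method": "servo_tool", "body": {"linear": [[0,0,5],[0,0,5],[0,0,5],[0,0,3],[0,0,3],[0,0,0]], "rotation": [[0,0,0],[0,0,0],[0,0,0],[0,0,0],[0,0,0],[0,0,0]]}}

```text
clock: 7.32
position: [435.2, -130.7, -1.5]
eef_rot: [0.704, 0.71, -0.0, -0.001]
force: [-0.6, 0.2, -0.1]
grip_width: 0.899
```

>>> {"method": "servo_tool", "body": {"linear": [[0,0,1],[0,0,1],[0,0,0]], "rotation": [[0,0,0],[0,0,0],[0,0,0]]}}

```text
clock: 7.57
position: [435.9, -131.1, -2.7]
eef_rot: [0.704, 0.71, 0.0, -0.0]
force: [-0.2, -0.4, -0.5]
grip_width: 0.897
```

>>> {"method": "servo_tool", "body": {"linear": [[0,0,1],[0,0,1],[0,0,0]], "rotation": [[0,0,0],[0,0,0],[0,0,0]]}}

```text
clock: 7.82
position: [435.8, -131.0, -4.7]
eef_rot: [0.704, 0.71, -0.0, -0.0]
force: [-0.6, -0.2, -0.9]
grip_width: 0.902
```

>>> {"method": "servo_tool", "body": {"linear": [[0,0,1],[0,0,0],[0,0,0],[0,0,0],[0,0,0]], "rotation": [[0,0,0],[0,0,0],[0,0,0],[0,0,0],[0,0,0]], "grip": 68}}

```text
clock: 8.23
position: [435.9, -131.1, -5.6]
eef_rot: [0.704, 0.71, 0.0, 0.0]
force: [-1.2, 0.4, 0.0]
grip_width: 0.796
```

>>> {"method": "servo_tool", "body": {"linear": [[0,0,0],[0,0,0],[0,0,0],[0,0,0],[0,0,0],[0,0,0]], "rotation": [[0,0,0],[0,0,0],[0,0,0],[0,0,0],[0,0,0],[0,0,0]], "grip": 55}}

```text
clock: 8.73
position: [435.9, -131.1, -5.6]
eef_rot: [0.704, 0.71, -0.0, 0.0]
force: [0.1, -0.0, -0.2]
grip_width: 0.644
```

```bash
python3 - <<'E'
from h import *
out=[]
for n,c in(("scene",(318,223)),("top",(289,252))):
    p=grab_frame(n);f=p["frame"][c[1]-40:c[1]+40,c[0]-40:c[0]+40];out.append(cv2.resize(f,None,fx=5,fy=5,interpolation=cv2.INTER_CUBIC))
    for r in tip_of(p,"lift"):print(n,r)
cv2.imwrite("pics/e.png",np.hstack(out)); print(read_state())
E
```

```text
scene {'location': [424.9, -132.2, 1.9], 'confidence': 0.68}
scene {'location': [275.9, -469.1, -2.9], 'confidence': 0.52}
top {'location': [284.2, -463.2, 0.9], 'confidence': 0.83}
top {'location': [419.4, -133.5, -4.5], 'confidence': 0.68}
{'clock': 8.9333, 'q': array([-0.44 , -0.072, -0.44 ,  1.203,  0.   , -0.448]), 'dq': array([-0.001,  0.001,  0.001,  0.001,  0.001, -0.001]), 'tau': array([ -0.   , -27.725,  30.5  ,   0.001,  -0.   ,   0.   ]), 'position': array([ 435.88 , -131.034,   -5.63 ]), 'eef_rot': array([ 0.704,  0.71 , -0.   , -0.   ]), 'force': array([-0.968,  0.704,  1.154]), 'torque': array([ 0.014,  0.068, -0.007]), 'grip_width': 0.6424426079843497}
```

View pics/e.png

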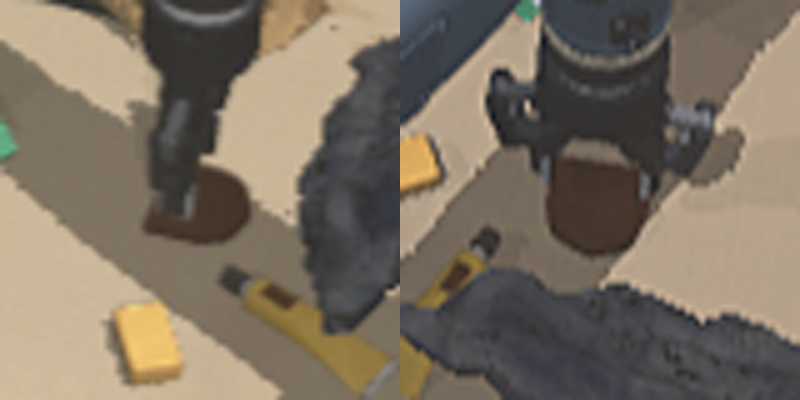

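The fingers closed to 55 mm over the top of the plate: in the scene view the near tip, at about (180,215), lies inside the lift's outline. The tips trail the TCP further than I assumed, so I'll reopen and go down to real contact.

>>> {"method": "servo_tool", "body": {"linear": [[0,0,-2],[0,0,0],[0,0,0],[0,0,0],[0,0,0],[0,0,2],[0,0,2],[0,0,2],[0,0,0]], "rotation": [[0,0,0],[0,0,0],[0,0,0],[0,0,0],[0,0,0],[0,0,0],[0,0,0],[0,0,0],[0,0,0]], "grip": 74}}

```text
clock: 9.68
position: [435.4, -130.8, -10.3]
eef_rot: [0.704, 0.71, -0.0, -0.001]
force: [0.2, 0.6, 0.3]
grip_width: 0.866
```

>>> {"method": "servo_tool", "body": {"linear": [[0,0,1],[0,0,1],[0,0,0]], "rotation": [[0,0,0],[0,0,0],[0,0,0]]}}

```text
clock: 9.93
position: [435.8, -131.0, -11.8]
eef_rot: [0.704, 0.71, -0.0, -0.0]
force: [-0.3, -0.1, 0.3]
grip_width: 0.865
```

>>> {"method": "servo_tool", "body": {"linear": [[0,0,1],[0,0,1],[0,0,0]], "rotation": [[0,0,0],[0,0,0],[0,0,0]]}}

```text
clock: 10.18
position: [435.8, -131.0, -13.8]
eef_rot: [0.704, 0.71, -0.0, -0.0]
force: [0.1, 0.2, -0.2]
grip_width: 0.867
```

>>> {"method": "servo_tool", "body": {"linear": [[0,0,0],[0,0,0],[0,0,0],[0,0,0]], "rotation": [[0,0,0],[0,0,0],[0,0,0],[0,0,0]], "grip": 68}}

```text
clock: 10.52
position: [436.0, -131.1, -13.5]
eef_rot: [0.704, 0.71, 0.0, 0.0]
force: [0.6, 0.0, 0.0]
grip_width: 0.797
```

>>> {"method": "servo_tool", "body": {"linear": [[0,0,0],[0,0,0],[0,0,0],[0,0,0],[0,0,0]], "rotation": [[0,0,0],[0,0,0],[0,0,0],[0,0,0],[0,0,0]], "grip": 58}}

```text
clock: 10.93
position: [435.9, -131.1, -13.6]
eef_rot: [0.704, 0.71, 0.0, 0.0]
force: [0.1, -0.1, 0.0]
grip_width: 0.68
```

```bash
python3 - <<'E'
from h import *
out=[]
for n,c in(("scene",(318,223)),("top",(289,252))):
    p=grab_frame(n);X=pts(p);f=p["frame"][c[1]-35:c[1]+35,c[0]-35:c[0]+35];out.append(cv2.resize(f,None,fx=5.7,fy=5.7,interpolation=cv2.INTER_CUBIC))
    m=(abs(X[...,0]-436)<14)&(abs(X[...,1]+131)<60)&(X[...,2]>13)&(X[...,2]<70)
    P=X[m];print(n,m.sum())
    for z0 in range(13,70,8):
        k=(P[:,2]>=z0)&(P[:,2]<z0+8)
        for s in(1,-1):
            q=P[k&(s*(P[:,1]+131)>0)]
            if len(q):print(z0,s,len(q),np.percentile(q[:,1]+131,[5,95]),q[:,0].mean())
cv2.imwrite("pics/f.png",np.hstack(out))
E
```

```text
scene 61
13 1 3 [31.177 36.221] 434.2506748175486
13 -1 1 [-8.507 -8.507] 425.50515012062675
21 1 6 [35.195 40.615] 437.170076848531
21 -1 4 [-31.072 -28.191] 430.29155790488704
29 1 13 [34.116 43.943] 436.33725886111273
29 -1 4 [-29.329 -28.683] 438.71578196349753
37 1 8 [34.659 44.872] 435.97095467757623
37 -1 5 [-35.601 -26.312] 434.5400482157855
45 1 4 [29.323 45.964] 435.66873715056147
45 -1 4 [-37.348 -28.634] 429.4522299214537
53 -1 1 [-30.557 -30.557] 427.507820871303
61 1 5 [35.998 57.512] 427.1912562513392
61 -1 1 [-36.33 -36.33] 426.30602884147163
69 1 2 [55.101 59.491] 431.82555616987577
top 94
13 1 10 [ 1.663 20.463] 434.8985105853465
13 -1 23 [-31.489  -5.409] 435.2928445658148
21 1 3 [26.829 30.392] 431.1727251022324
21 -1 3 [-38.844 -33.735] 429.9983526683837
29 1 5 [26.841 37.4  ] 431.18348506002496
29 -1 3 [-44.491 -37.108] 432.5525851911728
37 1 6 [27.066 38.043] 431.1007110841712
37 -1 5 [-41.222 -33.764] 429.9805896866019
45 1 2 [31.019 34.706] 429.22379045410827
45 -1 5 [-43.969 -32.521] 428.83187190832007
53 1 3 [27.222 30.443] 425.86615730299945
53 -1 4 [-37.867 -32.488] 427.6729800203694
61 1 11 [29.21 50.02] 430.165021410567
61 -1 6 [-49.188 -41.087] 428.87304492989205
69 1 3 [31.148 38.396] 428.8435276950508
69 -1 2 [-46.343 -43.614] 431.4167437375679
```

View pics/f.png

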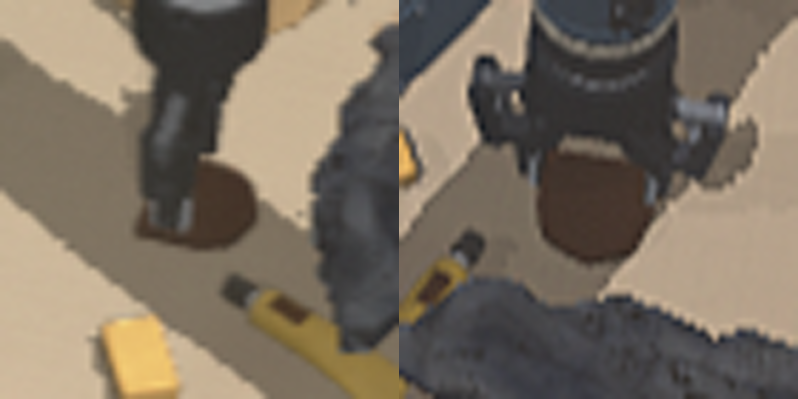

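The tips still sit a few mm above the plate (depth shows finger points only from about z=13), so the pads trail more than stated. I'll reopen and keep feeling downwards.

>>> {"method": "servo_tool", "body": {"linear": [[0,0,-2],[0,0,0],[0,0,0],[0,0,0],[0,0,0],[0,0,2],[0,0,2],[0,0,2],[0,0,0]], "rotation": [[0,0,0],[0,0,0],[0,0,0],[0,0,0],[0,0,0],[0,0,0],[0,0,0],[0,0,0],[0,0,0]], "grip": 76}}

```text
clock: 11.78
position: [435.4, -130.8, -18.3]
eef_rot: [0.704, 0.71, -0.0, -0.001]
force: [0.6, 0.7, -0.5]
grip_width: 0.889
```

>>> {"method": "servo_tool", "body": {"linear": [[0,0,1],[0,0,1],[0,0,0]], "rotation": [[0,0,0],[0,0,0],[0,0,0]]}}

```text
clock: 12.03
position: [435.7, -131.0, -19.8]
eef_rot: [0.704, 0.71, -0.0, -0.0]
force: [-0.2, -0.2, -0.5]
grip_width: 0.89
```

>>> {"method": "servo_tool", "body": {"linear": [[0,0,1],[0,0,1],[0,0,0]], "rotation": [[0,0,0],[0,0,0],[0,0,0]]}}

```text
clock: 12.28
position: [435.8, -131.0, -21.8]
eef_rot: [0.704, 0.71, -0.0, -0.0]
force: [-0.5, 0.2, -0.5]
grip_width: 0.889
```

>>> {"method": "servo_tool", "body": {"linear": [[0,0,0],[0,0,0],[0,0,0],[0,0,0]], "rotation": [[0,0,0],[0,0,0],[0,0,0],[0,0,0]], "grip": 68}}

```text
clock: 12.62
position: [436.0, -131.1, -21.5]
eef_rot: [0.704, 0.71, 0.0, 0.0]
force: [0.2, -0.5, 1.2]
grip_width: 0.796
```

>>> {"method": "servo_tool", "body": {"linear": [[0,0,0],[0,0,0],[0,0,0],[0,0,0],[0,0,0]], "rotation": [[0,0,0],[0,0,0],[0,0,0],[0,0,0],[0,0,0]], "grip": 58}}

```text
clock: 13.03
position: [435.9, -131.1, -21.6]
eef_rot: [0.704, 0.71, -0.0, 0.0]
force: [-0.8, -0.0, 0.3]
grip_width: 0.678
```

```bash
python3 - <<'E'
from h import *
p=grab_frame("scene");X=pts(p);f=p["frame"]
# project expected points
K=p["camera_matrix"];T=np.array(p["extrinsics"])
def pr(w):
    c=(np.array(w)-T[:3,3])@T[:3,:3];return (K@(c/c[2]))[:2]
for w in([436,-101,0],[436,-101,10],[436,-101,20],[436,-99,-2],[423,-132,10]):print(w,pr(w))
u0=int(pr([436,-98,5])[0])
for u in(u0-2,u0,u0+2):
    for v in range(205,240,2):print(u,v,f[v,u],X[v,u])
c=(312,222)
f=f[c[1]-30:c[1]+30,c[0]-30:c[0]+30];A=cv2.resize(f,(480,480),interpolation=cv2.INTER_NEAREST)
cv2.imwrite("pics/g.png",A);print(read_state())
E
```

```text
[436, -101, 0] [312.531 230.232]
[436, -101, 10] [312.689 228.225]
[436, -101, 20] [312.848 226.197]
[436, -99, -2] [312.33  231.054]
[423, -132, 10] [319.015 222.711]
310 205 [50 53 56] [ 453.018 -111.114  103.497]
310 207 [53 57 59] [448.06  -92.98  113.268]
310 209 [51 54 56] [ 449.778 -101.654   95.502]
310 211 [52 56 57] [ 448.939 -100.074   88.22 ]
310 213 [78 79 78] [440.19  -66.543 114.671]
310 215 [76 77 77] [438.531 -61.596 111.199]
310 217 [68 70 71] [438.509 -63.286 100.59 ]
310 219 [52 56 57] [439.094 -67.471  87.143]
310 221 [55 58 61] [441.003 -77.088  67.552]
310 223 [54 57 59] [438.83  -70.094  66.097]
310 225 [63 66 69] [443.036 -89.191  35.474]
310 227 [73 75 76] [442.66  -89.603  25.479]
310 229 [46 54 63] [ 445.601 -103.668   -0.213]
310 231 [ 94 112 124] [442.591 -93.301   1.859]
310 233 [ 96 114 126] [440.363 -86.138   0.331]
310 235 [ 97 114 126] [439.116 -83.021  -5.893]
310 237 [ 97 115 127] [436.255 -73.213  -4.206]
310 239 [ 98 116 128] [433.706 -64.679  -3.923]
312 205 [48 53 55] [441.598 -90.88  126.19 ]
312 207 [69 71 71] [440.853 -89.709 118.758]
312 2
[... 1292 characters left out ...]
4] [430.122 -95.622  13.985]
314 231 [ 81  96 109] [429.436 -95.045   4.927]
314 233 [ 97 114 127] [428.629 -93.955  -3.621]
314 235 [ 97 115 127] [426.079 -85.181  -3.259]
314 237 [ 99 116 128] [422.475 -71.704   2.753]
314 239 [ 97 116 127] [420.461 -65.248   0.601]
{'clock': 13.0833, 'q': array([-0.44 , -0.057, -0.46 ,  1.169,  0.   , -0.448]), 'dq': array([-0.001, -0.002, -0.   ,  0.   , -0.001, -0.   ]), 'tau': array([ -0.001, -27.93 ,  30.131,   0.001,  -0.   ,  -0.   ]), 'position': array([ 435.928, -131.056,  -21.573]), 'eef_rot': array([0.704, 0.71 , 0.   , 0.   ]), 'force': array([-0.341,  0.444, -0.019]), 'torque': array([-0.044, -0.022,  0.006]), 'grip_width': 0.6798193628662583}
```

View pics/g.png

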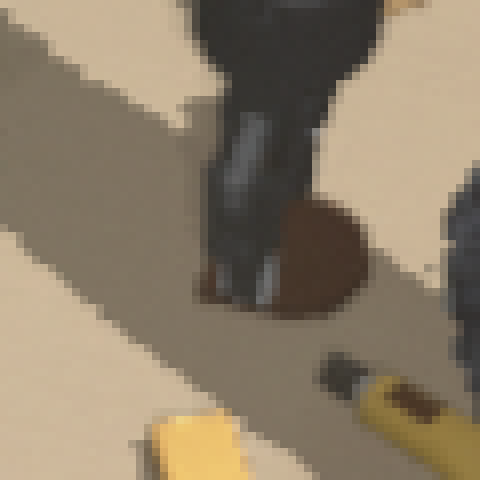

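Tips now appear at z≈10–12 with the TCP at −21.6, so the tip sits about 32 mm behind the reported TCP at this opening. I'll trust the images and keep feeling downwards with the fingers open.

>>> {"method": "servo_tool", "body": {"linear": [[0,0,-2],[0,0,0],[0,0,0],[0,0,0],[0,0,2],[0,0,2],[0,0,2],[0,0,0]], "rotation": [[0,0,0],[0,0,0],[0,0,0],[0,0,0],[0,0,0],[0,0,0],[0,0,0],[0,0,0]], "grip": 75}}

```text
clock: 13.75
position: [435.3, -130.8, -26.3]
eef_rot: [0.704, 0.71, -0.0, -0.001]
force: [-0.4, 1.0, 0.8]
grip_width: 0.881
```

>>> {"method": "servo_tool", "body": {"linear": [[0,0,1],[0,0,1],[0,0,0]], "rotation": [[0,0,0],[0,0,0],[0,0,0]]}}

```text
clock: 14.0
position: [435.7, -131.0, -27.8]
eef_rot: [0.704, 0.71, -0.0, -0.0]
force: [-0.9, 0.6, -0.1]
grip_width: 0.876
```

>>> {"method": "servo_tool", "body": {"linear": [[0,0,0],[0,0,0],[0,0,0],[0,0,0],[0,0,0],[0,0,0]], "rotation": [[0,0,0],[0,0,0],[0,0,0],[0,0,0],[0,0,0],[0,0,0]], "grip": 59}}

```text
clock: 14.5
position: [436.6, -131.5, -26.6]
eef_rot: [0.704, 0.71, 0.0, 0.001]
force: [-0.4, 0.1, 5.0]
grip_width: 0.728
```

>>> {"method": "servo_tool", "body": {"linear": [[0,0,0],[0,0,0]], "rotation": [[0,0,0],[0,0,0]], "grip": 50}}

```text
clock: 14.67
position: [436.6, -131.5, -26.6]
eef_rot: [0.704, 0.71, 0.0, 0.001]
force: [-1.3, 0.0, 5.1]
grip_width: 0.727
```

>>> {"method": "servo_tool", "body": {"linear": [[0,0,-5],[0,0,-10],[0,0,-15],[0,0,-20],[0,0,0]], "rotation": [[0,0,0],[0,0,0],[0,0,0],[0,0,0],[0,0,0]]}}

```text
clock: 15.08
position: [438.8, -132.3, 26.5]
eef_rot: [0.704, 0.71, 0.001, 0.003]
force: [1.1, -0.3, 0.3]
grip_width: 0.735
```

```bash
python3 - <<'E'
from h import *
out=[]
for n,c in(("scene",(315,215)),("top",(289,245))):
    p=grab_frame(n);f=p["frame"][c[1]-35:c[1]+35,c[0]-35:c[0]+35];out.append(cv2.resize(f,None,fx=5.7,fy=5.7,interpolation=cv2.INTER_CUBIC))
    for r in tip_of(p,"lift"):print(n,r)
cv2.imwrite("pics/h.png",np.hstack(out)); print(read_state())
E
```

```text
scene {'location': [273.6, -464.4, -2.1], 'confidence': 0.67}
scene {'location': [425.2, -130.3, 51.8], 'confidence': 0.43}
scene {'location': [735.2, -216.4, -0.5], 'confidence': 0.17}
top {'location': [421.0, -129.3, 45.8], 'confidence': 0.92}
top {'location': [284.3, -464.0, 2.2], 'confidence': 0.8}
top {'location': [734.7, -215.0, -2.1], 'confidence': 0.4}
{'clock': 15.2833, 'q': array([-0.44 , -0.094, -0.404,  1.262,  0.   , -0.448]), 'dq': array([-0.   ,  0.007, -0.014,  0.002, -0.   ,  0.001]), 'tau': array([ -0.01 , -28.128,  31.869,  -0.049,  -0.001,   0.   ]), 'position': array([ 435.275, -130.739,   21.628]), 'eef_rot': array([ 0.704,  0.71 , -0.   , -0.001]), 'force': array([0.056, 0.142, 0.465]), 'torque': array([ 0.019, -0.018, -0.054]), 'grip_width': 0.7285747335779478}
```

View pics/h.png

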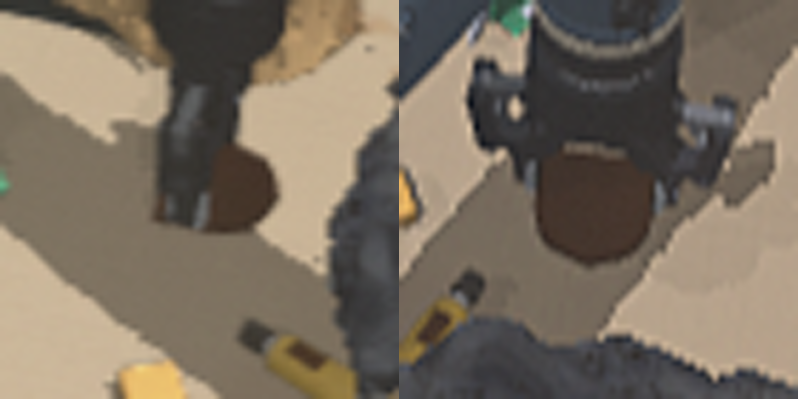

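The lift is held level by its edges with its underside at z≈48. The pads' real tips sit about 19–27 mm behind the reported TCP, so placing on the bed means a TCP z of about −24. I'll carry it round in front of the canopy.

>>> {"method": "servo_tool", "body": {"linear": [[0,0,-25],[0,0,-38],[0,0,-37],[20,0,0],[36,0,0],[36,0,0],[36,0,0],[36,0,0],[36,0,0],[36,0,0]], "rotation": [[0,0,0],[0,0,0],[0,0,0],[0,0,0],[0,0,0],[0,0,0],[0,0,0],[0,0,0],[0,0,0],[0,0,0]]}}

```text
clock: 16.12
position: [432.8, 106.5, 121.0]
eef_rot: [0.704, 0.71, -0.001, -0.001]
force: [0.9, -0.3, -0.9]
grip_width: 0.73
```

>>> {"method": "servo_tool", "body": {"linear": [[36,0,0],[36,0,0],[36,0,0],[28,0,0],[0,0,0],[0,0,0],[0,0,0],[0,0,0],[0,0,0]], "rotation": [[0,0,0],[0,0,0],[0,0,0],[0,0,0],[0,0,6.7],[0,0,6.7],[0,0,6.7],[0,0,6.8],[0,0,0]]}}

```text
clock: 16.87
position: [431.9, 240.7, 120.7]
eef_rot: [0.85, 0.526, -0.002, -0.0]
force: [0.6, -1.6, -0.5]
grip_width: 0.73
```

>>> {"method": "servo_tool", "body": {"linear": [[9.8,19.6,0],[17,34,0],[17,34,0],[17,34,0],[13.3,26.2,0],[0,0,20],[0,0,30],[0,0,30],[0,0,15],[0,0,0]], "rotation": [[0,0,0],[0,0,0],[0,0,0],[0,0,0],[0,0,0],[0,0,0],[0,0,0],[0,0,0],[0,0,0],[0,0,0]]}}

```text
clock: 17.7
position: [593.2, 239.7, 19.9]
eef_rot: [0.849, 0.528, -0.006, -0.002]
force: [-0.5, 0.1, -0.9]
grip_width: 0.728
```

```bash
python3 - <<'E'
from h import *
out=[]
for n,c in(("scene",(230,300)),("top",(188,190))):
    p=grab_frame(n);f=p["frame"][c[1]-50:c[1]+50,c[0]-50:c[0]+50];out.append(cv2.resize(f,None,fx=4,fy=4,interpolation=cv2.INTER_CUBIC))
    for q in("lift","tray_bed","tray_grip"):
        for r in tip_of(p,q):print(n,q,r["location"],r["confidence"])
cv2.imwrite("pics/i.png",np.hstack(out)); print(read_state()["position"])
E
```

```text
scene lift [581.8, 245.6, 46.9] 0.55
scene tray_grip [457.0, 312.5, 25.6] 0.83
scene tray_grip [742.9, 174.6, -1.6] 0.46
top lift [585.1, 247.3, 50.2] 0.72
top lift [285.5, -465.7, 3.1] 0.57
top tray_bed [587.5, 249.0, -0.2] 0.78
top tray_grip [462.3, 305.9, 30.7] 0.56
[599.655 241.894  29.596]
```

View pics/i.png

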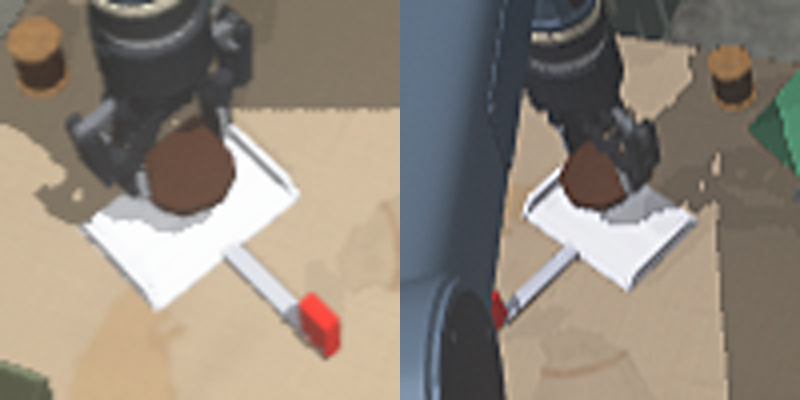

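The lift hangs over the bed's middle, just as the detectors say: (583,246) against a bed at about (586,247). I'll lower it.

>>> {"method": "servo_tool", "body": {"linear": [[0,0,10],[0,0,15],[0,0,10],[0,0,6],[0,0,3],[0,0,0],[0,0,0],[0,0,0]], "rotation": [[0,0,0],[0,0,0],[0,0,0],[0,0,0],[0,0,0],[0,0,0],[0,0,0],[0,0,0]]}}

```text
clock: 18.77
position: [598.9, 241.6, -15.8]
eef_rot: [0.85, 0.527, 0.001, 0.0]
force: [0.3, 0.4, 0.8]
grip_width: 0.731
```

>>> {"method": "servo_tool", "body": {"linear": [[0,0,0],[0,0,0]], "rotation": [[0,0,0],[0,0,0]]}}

```text
clock: 18.93
position: [598.9, 241.7, -15.7]
eef_rot: [0.85, 0.527, 0.001, 0.0]
force: [0.2, -0.3, -0.9]
grip_width: 0.73
```

>>> {"method": "servo_tool", "body": {"linear": [[0,0,3],[0,0,2],[0,0,1.5],[0,0,1],[0,0,0],[0,0,0]], "rotation": [[0,0,0],[0,0,0],[0,0,0],[0,0,0],[0,0,0],[0,0,0]]}}

```text
clock: 19.43
position: [598.2, 241.5, -24.0]
eef_rot: [0.85, 0.527, -0.0, -0.0]
force: [-1.8, 0.1, 1.8]
grip_width: 0.727
```

>>> {"method": "servo_tool", "body": {"linear": [[0,0,0.5],[0,0,0],[0,0,0]], "rotation": [[0,0,0],[0,0,0],[0,0,0]]}}

```text
clock: 19.68
position: [598.3, 241.5, -24.0]
eef_rot: [0.85, 0.527, 0.0, 0.0]
force: [-2.9, -0.6, 3.5]
grip_width: 0.724
```

>>> {"method": "servo_tool", "body": {"linear": [[0,0,0],[0,0,0],[0,0,0],[0,0,0],[0,0,0],[0,0,-5],[0,0,-10],[0,0,-20],[0,0,-35],[0,0,-35]], "rotation": [[0,0,0],[0,0,0],[0,0,0],[0,0,0],[0,0,0],[0,0,0],[0,0,0],[0,0,0],[0,0,0],[0,0,0]], "grip": 74}}

```text
clock: 20.52
position: [596.9, 241.1, 80.7]
eef_rot: [0.85, 0.527, -0.001, -0.0]
force: [1.4, 0.1, 1.1]
grip_width: 0.868
```

>>> {"method": "servo_tool", "body": {"linear": [[0,0,-29],[0,-20,0],[0,-36,0],[0,-36,0],[0,-36,0],[0,-36,0],[0,-36,0],[0,0,15],[0,0,16],[0,0,0]], "rotation": [[0,0,0],[0,0,0],[0,0,0],[0,0,0],[0,0,0],[0,0,0],[0,0,0],[0,0,0],[0,0,0],[0,0,0]]}}

```text
clock: 21.35
position: [416.9, 330.1, 76.7]
eef_rot: [0.85, 0.527, -0.002, 0.0]
force: [-0.5, -0.4, -0.6]
grip_width: 0.868
```

>>> {"method": "servo_tool", "body": {"linear": [[0,0,0],[0,0,0],[0,0,0],[0,0,0],[0,0,0],[0,0,0],[0,0,0],[0,0,0]], "rotation": [[-6.7,0,0],[-6.7,0,0],[-6.7,0,0],[-6.7,0,0],[-6.7,0,0],[-6.7,0,0],[0,0,0],[0,0,0]], "grip": 50}}

```text
clock: 22.02
position: [418.0, 330.9, 77.8]
eef_rot: [0.798, 0.496, 0.18, 0.292]
force: [0.6, 0.0, -0.1]
grip_width: 0.582
```

```bash
python3 - <<'E'
from h import *
from fit import toloc
out=[]
for n,c in(("scene",(235,305)),("top",(182,192))):
    p=grab_frame(n);X=pts(p);f=p["frame"];out.append(cv2.resize(f[c[1]-50:c[1]+50,c[0]-50:c[0]+50],None,fx=4,fy=4,interpolation=cv2.INTER_CUBIC))
    for q in("lift","tray_bed","tray_grip"):
        for r in tip_of(p,q):print(n,q,r["location"],round(r["confidence"],2))
    q=toloc(X,np.array([584,247.5]),np.radians(-26.7));m=(abs(q[...,0])<70)&(abs(q[...,1])<85)&(q[...,2]<30)&(f.min(-1)>140)&(f.max(-1).astype(int)-f.min(-1)<35)
    rt=cv2.minAreaRect(X[m][:,:2].astype(np.float32));print(rt,np.percentile(q[m],[1,50,99],axis=0).ravel())
    m=(abs(q[...,0])<50)&(abs(q[...,1])<60)&(f.sum(-1)<230)&(f[...,2].astype(int)-f[...,0]>15);print("lift px",m.sum(),X[m].mean(0),q[m].mean(0),X[m][:,2].std())
    m=(f[...,2]>130)&(f[...,1]<70)&(f[...,0]<80)&(np.hypot(X[...,0]-463,X[...,1]-309)<40)
    print("grip",m.sum(),X[m&(X[...,2]>42)].mean(0))
cv2.imwrite("pics/j.png",np.hstack(out)); s=read_state();print(s["clock"],s["position"],R.from_quat(s["eef_rot"]).as_matrix())
E
```

```text
scene lift [585.7, 247.0, 3.4] 0.77
scene lift [278.7, -464.7, -2.8] 0.77
scene lift [459.4, 308.9, 31.2] 0.17
scene tray_bed [588.2, 247.5, 2.8] 0.85
scene tray_bed [605.4, 18.3, -0.1] 0.43
scene tray_grip [459.7, 308.4, 31.3] 0.68
((575.7716674804688, 248.86032104492188), (139.3782958984375, 123.98899841308594), 63.32965850830078) [-64.685 -69.697  -2.905  -9.478   3.876   2.179  50.455  66.574  18.834]
lift px 2 [579.754 272.907   6.691] [-15.209  20.791   6.691] 0.545245808972652
grip 60 [460.389 315.274  43.646]
top lift [582.8, 249.8, -1.6] 0.84
top lift [283.2, -467.1, 4.3] 0.64
top lift [604.7, 11.2, 5.2] 0.54
top tray_bed [587.5, 249.0, 2.2] 0.93
top tray_grip [466.2, 307.6, 30.8] 0.57
((579.4607543945312, 255.35397338867188), (143.14662170410156, 121.47921752929688), 63.23910140991211) [-64.066 -66.142  -2.94  -11.096  -0.608   3.752  50.748  65.179  21.305]
lift px 216 [589.306 241.822  12.633] [ 7.292 -2.688 12.633] 2.862014968158137
grip 28 [459.965 304.902  45.92 ]
22.4167 [420.256 330.315  79.331] [[ 0.447  0.683  0.578]
 [ 0.895 -0.342 -0.287]
 [ 0.002  0.645 -0.764]]
```

View pics/j.png

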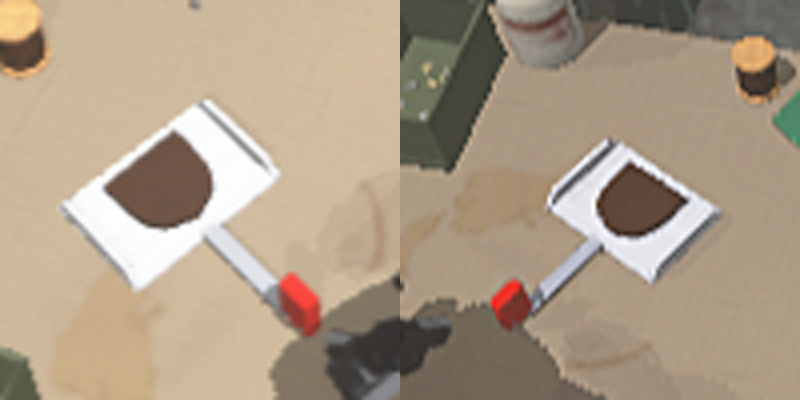

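The lift lies flat and released near the bed's middle, and the tray is undisturbed. Next I'll advance along the leaning tool axis to the grip and close on it.

>>> {"method": "servo_tool", "body": {"linear": [[0,0,15],[0,0,25],[0,0,20],[0,0,15],[0,0,10],[0,0,5],[0,0,0],[0,0,0]], "rotation": [[0,0,0],[0,0,0],[0,0,0],[0,0,0],[0,0,0],[0,0,0],[0,0,0],[0,0,0]]}}

```text
clock: 23.08
position: [471.4, 304.5, 9.9]
eef_rot: [0.799, 0.494, 0.181, 0.292]
force: [0.7, 0.0, 0.2]
grip_width: 0.586
```

>>> {"method": "servo_tool", "body": {"linear": [[0,0,0],[0,0,0],[0,0,0],[0,0,0],[0,0,0],[0,0,0],[0,0,0],[0,0,0],[0,0,0]], "rotation": [[0,0,0],[0,0,0],[0,0,0],[0,0,0],[0,0,0],[0,0,0],[0,0,0],[0,0,0],[0,0,0]], "grip": 5}}

```text
clock: 23.83
position: [471.3, 305.1, 10.0]
eef_rot: [0.798, 0.495, 0.181, 0.292]
force: [-3.3, 1.9, 2.7]
grip_width: 0.147
```

```bash
cat > pl.py <<'E'
from h import *
import sys
B=np.array([607.6,13,0]);yaw=np.radians(float(sys.argv[3]) if len(sys.argv)>3 else -36)
ux=np.array([np.cos(yaw),np.sin(yaw),0]);uy=np.array([-ux[1],ux[0],0])
s=read_state();M=R.from_quat(s["eef_rot"]).as_matrix();p=s["position"]
print("t",s["clock"],"pos",p,"box x,lat",(p-B)@ux,(p-B)@uy,"f",s["force"],"grip",s["grip_width"]*85.4)
print("tool yaw-90",np.degrees(np.arctan2(M[1,0],M[0,0]))-90,"M",M.tolist())
t=B+float(sys.argv[1])*ux;t[2]=float(sys.argv[2])
print("delta tool",M.T@(t-p),"rot tool",np.degrees(M.T@np.array([0,0,yaw-np.arctan2(M[1,0],M[0,0])+np.pi/2])), "1mm box x in tool",M.T@ux,"tilt",np.degrees(np.arccos(-M[2,2])), "xz",M[2,0])
E
python3 pl.py -228 10
```

```text
t 23.8333 pos [471.317 305.129  10.011] box x,lat -281.9641460642068 156.23260980865345 f [-3.329  1.861  2.668] grip 12.574898728874663
tool yaw-90 -26.416797634039725 M [[0.44489760688060653, 0.6837586305028815, 0.5783945492522673], [0.895581059059521, -0.3402676321317557, -0.2866225831599373], [0.0008282787793461588, 0.6455169042993936, -0.7637455336812069]]
delta tool [-163.036   20.855   17.465] rot tool [-0.008 -6.186  7.319] 1mm box x in tool [-0.166  0.753  0.636] tilt 40.204482112264756 xz 0.0008282787793461588
```

>>> {"method": "servo_tool", "body": {"linear": [[-8,1,0.85],[-16,2.05,1.7],[-20,2.6,2.15],[-20,2.6,2.15],[-20,2.6,2.15],[-20,2.6,2.15],[-20,2.6,2.15],[-20,2.6,2.15],[-12,1.5,1.3],[-7,0.7,0.6]], "rotation": [[0,0,0],[0,0,0],[0,0,0],[0,0,0],[0,0,0],[0,0,0],[0,0,0],[0,0,0],[0,0,0],[0,0,0]]}}

```text
clock: 24.67
position: [422.7, 145.3, 9.9]
eef_rot: [0.798, 0.494, 0.181, 0.292]
force: [0.9, 2.2, 1.7]
grip_width: 0.139
```

>>> {"method": "servo_tool", "body": {"linear": [[0,0,0],[0,0,0],[0,0,0],[0,0,0],[0,0,0],[0,0,0],[0,0,0],[0,0,0]], "rotation": [[0,0,0],[0,-1,1.2],[0,-1.3,1.5],[0,-1.3,1.5],[0,-1.3,1.5],[0,-1.3,1.6],[0,0,0],[0,0,0]]}}

```text
clock: 25.33
position: [423.4, 147.0, 10.0]
eef_rot: [0.836, 0.427, 0.156, 0.307]
force: [1.1, 1.2, 1.0]
grip_width: 0.139
```

```bash
python3 pl.py -228 10; python3 - <<'E'
from h import *
out=[]
for n,c in(("scene",(240,250)),("top",(230,190))):
    p=grab_frame(n);f=p["frame"];out.append(cv2.resize(f[c[1]-70:c[1]+70,c[0]-70:c[0]+70],None,fx=2.85,fy=2.85,interpolation=cv2.INTER_CUBIC))
    for q in("lift","tray_bed","drying_box","flap_edge"):
        for r in tip_of(p,q)[:2]:print(n,q,r["location"],round(r["confidence"],2))
    np.savez("/tmp/%s.npz"%n,X=pts(p),f=f,K=p["camera_matrix"],T=p["extrinsics"])
cv2.imwrite("pics/k.png",np.hstack(out))
E
```

```text
t 25.3333 pos [423.409 146.956   9.952] box x,lat -227.75116675917144 0.10748742101768144 f [1.092 1.218 0.999] grip 11.869420328639926
tool yaw-90 -35.96833809262236 M [[0.5873379399448431, 0.6181636745138537, 0.5224057961134031], [0.8093414684313724, -0.4480185455200358, -0.3797970120307182], [-0.0007292315803277827, 0.6458738687868106, -0.763443785644798]]
delta tool [-0.107 -0.159 -0.197] rot tool [ 0.    -0.02   0.024] 1mm box x in tool [-0.001  0.763  0.646] tilt 40.231257703948835 xz -0.0007292315803277827
scene lift [530.5, 71.2, 0.5] 0.77
scene lift [279.7, -463.4, -2.7] 0.47
scene tray_bed [526.9, 70.1, 4.1] 0.67
scene tray_bed [413.9, 158.2, 26.8] 0.18
scene drying_box [606.3, 18.2, 1.0] 0.92
scene flap_edge [608.3, 14.8, 5.1] 0.85
top lift [523.4, 74.3, -3.2] 0.87
top lift [281.6, -465.6, 1.9] 0.67
top tray_bed [527.0, 73.9, 2.8] 0.85
top drying_box [610.3, 10.3, -2.1] 0.87
top flap_edge [607.9, 15.2, 4.8] 0.43
```

View pics/k.png

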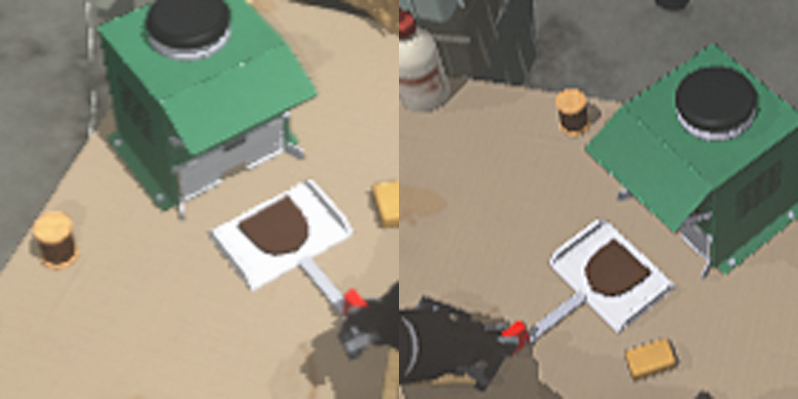

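```bash
python3 - <<'E'
from fit import *
o=np.array([607.6,13.]);a=np.radians(-36)
for n in("scene","top"):
    X,f,K,T=load(n);L=toloc(X,o,a);x,y,z=L[...,0],L[...,1],L[...,2]
    m=(x>-160)&(x<-40)&(abs(y)<85)&(z<30)&(f.min(-1)>120)&(f.max(-1).astype(int)-f.min(-1)<35)
    nn,lab,st,ce=cv2.connectedComponentsWithStats(m.astype(np.uint8));m=lab==1+st[1:,4].argmax()
    k=m&(x>-140)&(x<-60)
    print(n,m.sum(),"tray y ext",np.percentile(y[k],[.5,99.5]),"yaw",cv2.minAreaRect(X[m][:,:2].astype(np.float32))[2]-90)
    for x0 in(-135,-115,-95,-75):
        kk=m&(abs(x-x0)<10);print("  x",x0,np.percentile(y[kk],[1,99]),np.percentile(y[kk],[1,99]).mean())
    m=(x>30)&(x<130)&(abs(z-169)<7)&(abs(y)<95)&(f[...,1].astype(int)-f[...,2]>25)
    print("  roof y",np.percentile(y[m],[.5,99.5]),np.percentile(y[m],[.5,99.5]).mean())
    m=(x>-24)&(x<-10)&(z>4)&(z<22)&(abs(y)<100)&(abs(y)>55);
    for s in(1,-1):
        k=m&(s*y>0);print("  cheek",s,k.sum(),np.percentile(y[k],[5,50,95]) if k.sum() else "")
E
```

```text
scene 796 tray y ext [-71.983  67.589] yaw -35.778297424316406
  x -135 [-66.265  66.366] 0.0502034839344887
  x -115 [-65.831  67.221] 0.6950837304921791
  x -95 [-72.194  67.1  ] -2.5470692581133463
  x -75 [-71.63   67.574] -2.0278125665894535
  roof y [-75.167  78.915] 1.874120125488787
  cheek 1 6 [76.638 80.349 88.045]
  cheek -1 12 [-83.836 -75.082 -72.04 ]
top 657 tray y ext [-68.118  69.512] yaw -35.64114761352539
  x -135 [-67.401  63.79 ] -1.805366952509111
  x -115 [-67.352  63.625] -1.8632409895437014
  x -95 [-66.981  64.395] -1.293110900045825
  x -75 [-67.32   65.611] -0.8542287242796291
  roof y [-79.029  76.045] -1.4916521440192412
  cheek 1 12 [71.026 75.28  82.951]
  cheek -1 7 [-83.602 -79.44  -78.467]
```

Both cameras show the tray centred on the mouth within about 1.5 mm and 0.4° (the box roof gives the same offsets). I'll slide it in.

>>> {"method": "servo_tool", "body": {"linear": [[0,3.8,3.2],[0,6.1,5.2],[0,6.1,5.2],[0,6.1,5.2],[0,6.1,5.2],[0,6.1,5.2],[0,3.8,3.2],[0,0,0]], "rotation": [[0,0,0],[0,0,0],[0,0,0],[0,0,0],[0,0,0],[0,0,0],[0,0,0],[0,0,0]]}}

```text
clock: 26.5
position: [464.0, 116.1, 9.9]
eef_rot: [0.837, 0.425, 0.156, 0.307]
force: [1.2, -1.2, 0.9]
grip_width: 0.14
```

```bash
python3 pl.py -110 10
```

```text
t 26.5 pos [464.036 116.056   9.938] box x,lat -176.7201025198522 -1.0106870598498499 f [ 1.236 -1.206  0.91 ] grip 11.988829858989924
tool yaw-90 -36.13731343705132 M [[0.5897223706109872, 0.6163589806148306, 0.521851638510798], [0.8076059222071261, -0.44971386300795146, -0.38148409643711634], [-0.00044723252903078325, 0.6464201794760994, -0.7629814883397582]]
delta tool [ 1.171 50.945 43.08 ] rot tool [-0.     0.089 -0.105] 1mm box x in tool [0.002 0.763 0.646] tilt 40.27225096203242 xz -0.00044723252903078325
```

>>> {"method": "servo_tool", "body": {"linear": [[0.5,3.8,3.2],[0.5,3.8,3.2],[0.2,3.8,3.2],[0,3.8,3.2],[0,3.8,3.2],[0,3.8,3.2],[0,3.8,3.2],[0,3.8,3.2]], "rotation": [[0,0,0],[0,0,0],[0,0,0],[0,0,0],[0,0,0],[0,0,0],[0,0,0],[0,0,0]]}}

```text
clock: 27.17
position: [496.6, 94.6, 9.7]
eef_rot: [0.837, 0.426, 0.156, 0.306]
force: [-3.3, 3.3, 4.2]
grip_width: 0.144
```

>>> {"method": "servo_tool", "body": {"linear": [[0,3.8,3.2],[0,3.8,3.2],[0,3.8,3.2],[0,3.8,3.2],[0,3.8,3.2],[0,3.8,3.2],[0,0,0],[0,0,0]], "rotation": [[0,0,0],[0,0,0],[0,0,0],[0,0,0],[0,0,0],[0,0,0],[0,0,0],[0,0,0]]}}

```text
clock: 27.83
position: [521.3, 76.4, 10.5]
eef_rot: [0.837, 0.425, 0.156, 0.307]
force: [3.2, -1.4, 1.2]
grip_width: 0.14
```

```bash
python3 pl.py -50 10
```

```text
t 27.8333 pos [521.282  76.369  10.539] box x,lat -107.07997434813339 0.5299457703367588 f [ 3.205 -1.424  1.209] grip 11.98620565350912
tool yaw-90 -36.131773972076324 M [[0.5896443404668871, 0.6156216900494568, 0.5228092257181589], [0.8076630071797947, -0.4495514668647397, -0.38155464284038293], [0.0001363402404037095, 0.6472352071545644, -0.7622903436558327]]
delta tool [-0.399 43.163 37.356] rot tool [ 0.     0.085 -0.1  ] 1mm box x in tool [0.002 0.762 0.647] tilt 40.33347231184172 xz 0.0001363402404037095
```

>>> {"method": "servo_tool", "body": {"linear": [[0,3.8,3.2],[0,3.8,3.2],[0,3.8,3.2],[0,3.8,3.2],[0,3.8,3.3],[0,3.8,3.3],[0,3.8,3.3],[0,3.8,3.3],[0,0,0]], "rotation": [[0,0,0],[0,0,0],[0,0,0],[0,0,0],[0,0,0],[0,0,0],[0,0,0],[0,0,0],[0,0,0]]}}

```text
clock: 28.58
position: [553.8, 52.8, 10.2]
eef_rot: [0.837, 0.425, 0.156, 0.307]
force: [2.5, -0.7, 0.3]
grip_width: 0.144
```

>>> {"method": "servo_tool", "body": {"linear": [[0,2.3,2],[0,2.3,2],[0,2.3,2],[0,2.3,2],[0,2.3,2],[0,0,0],[0,0,0]], "rotation": [[0,0,0],[0,0,0],[0,0,0],[0,0,0],[0,0,0],[0,0,0],[0,0,0]]}}

```text
clock: 29.17
position: [565.7, 44.3, 9.9]
eef_rot: [0.837, 0.426, 0.156, 0.307]
force: [2.6, -0.6, 1.6]
grip_width: 0.141
```

```bash
python3 pl.py -38 10
```

```text
t 29.1667 pos [565.716  44.258   9.927] box x,lat -52.25759847789118 0.669872216141482 f [ 2.596 -0.556  1.55 ] grip 12.068885083327114
tool yaw-90 -36.084215267379705 M [[0.5889737289916394, 0.6163725636251917, 0.522680408440753], [0.8081521627089007, -0.4493415594655722, -0.38076534092006664], [0.00016872050834865204, 0.6466660851994304, -0.7627731941974846]]
delta tool [-0.649 10.923  9.165] rot tool [ 0.     0.054 -0.064] 1mm box x in tool [0.001 0.763 0.647] tilt 40.29070970502792 xz 0.00016872050834865204
```

Expected stop is at TCP box x≈−40. I'll creep the last stretch and watch the force.

>>> {"method": "servo_tool", "body": {"linear": [[0,1.5,1.3],[0,1.5,1.3],[0,1.5,1.3],[0,1.5,1.3],[0,0,0],[0,0,0]], "rotation": [[0,0,0],[0,0,0],[0,0,0],[0,0,0],[0,0,0],[0,0,0]]}}

```text
clock: 29.67
position: [571.8, 40.0, 9.6]
eef_rot: [0.837, 0.426, 0.156, 0.307]
force: [-0.4, 0.4, 2.3]
grip_width: 0.146
```

>>> {"method": "servo_tool", "body": {"linear": [[0,0.8,0.65],[0,0.8,0.65],[0,0.8,0.65],[0,0,0],[0,0,0]], "rotation": [[0,0,0],[0,0,0],[0,0,0],[0,0,0],[0,0,0]]}}

```text
clock: 30.08
position: [572.6, 39.1, 8.6]
eef_rot: [0.837, 0.428, 0.155, 0.305]
force: [-11.0, 5.6, 8.2]
grip_width: 0.139
```

```bash
python3 pl.py -38 10
```

```text
t 30.0833 pos [572.581  39.137   8.608] box x,lat -43.69382300717489 0.5621983072864828 f [-10.956   5.604   8.175] grip 11.849485653136753
tool yaw-90 -35.907071446012246 M [[0.5864711453317284, 0.6207628838687254, 0.5202932228121702], [0.8099676313458439, -0.44787895577851694, -0.3786249821957721], [-0.0020079505208381865, 0.6434732962460286, -0.7654659268399719]]
delta tool [-0.574  5.252  2.599] rot tool [ 0.    -0.06   0.071] 1mm box x in tool [-0.002  0.765  0.643] tilt 40.051539245335796 xz -0.0020079505208381865
```

The push back is about 12 N near the expected stop. I'll check the flap and grip before letting go.

```bash
cat > chk.py <<'E'
from fit import *
o=np.array([607.6,13.]);a=np.radians(-36);out=[]
for n,c in(("scene",(245,235)),("top",(255,195))):
    p=grab_frame(n);X=pts(p);f=p["frame"];L=toloc(X,o,a);x,y,z=L[...,0],L[...,1],L[...,2]
    for q in("tray_grip","flap_edge","lift","tray","spool","wax","tape"):
        for r in tip_of(p,q)[:2]:
            l=np.array(r["location"]);print(n,q,l,"box",toloc(l,o,a),round(r["confidence"],2))
    m=(abs(x)<45)&(abs(y)<62)&(z>8)&(z<56)&(f.max(-1).astype(int)-f.min(-1)<30)&(f.min(-1)>90)
    for z0 in(8,20,32,44):
        k=m&(z>=z0)&(z<z0+12);print("  flap z",z0,k.sum(),np.percentile(x[k],[10,50,90]) if k.sum() else "")
    m=(f[...,2]>110)&(f[...,1]<70)&(f[...,0]<80)&(abs(x+52)<45)&(abs(y)<40)&(z<60);print("  red",m.sum(),np.percentile(L[m],[3,50,97],axis=0) if m.sum() else "")
    out.append(cv2.resize(f[c[1]-50:c[1]+50,c[0]-50:c[0]+50],None,fx=4,fy=4,interpolation=cv2.INTER_CUBIC))
cv2.imwrite("pics/%s.png"%__import__("sys").argv[1],np.hstack(out))
E
python3 chk.py l
```

```text
scene tray_grip [560.6  47.1  27.1] box [-58.067  -0.038  27.1  ] 0.61
scene flap_edge [609.2  12.1   4.7] box [1.823 0.212 4.7  ] 0.56
scene lift [ 280.8 -468.7   -4. ] box [  18.749 -581.792   -4.   ] 0.51
scene spool [743.8 175.5  -0.4] box [ 14.673 211.522  -0.4  ] 0.74
scene tape [606.9  10.1   2.9] box [ 1.138 -2.758  2.9  ] 0.62
scene tape [ 732.8 -214.8   -2. ] box [ 235.186 -110.703   -2.   ] 0.45
  flap z 8 80 [-4.642 -1.026  1.569]
  flap z 20 81 [-3.125 -0.962  1.379]
  flap z 32 91 [-2.933 -0.786  1.115]
  flap z 44 73 [-2.646 -0.841  0.873]
  red 12 [[-62.635   0.109  15.415]
 [-50.258   6.874  41.29 ]
 [-45.753   8.894  45.306]]
top tray_grip [569.1  42.   27.7] box [-48.193   0.832  27.7  ] 0.54
top flap_edge [604.4  14.9   5.4] box [-3.706 -0.344  5.4  ] 0.57
top lift [ 280.9 -463.3    3.8] box [  15.656 -577.364    3.8  ] 0.77
top spool [744.1 173.5   0.6] box [ 16.091 210.08    0.6  ] 0.58
top spool [567.7  40.8  28.3] box [-48.62   -0.962  28.3  ] 0.35
top tape [ 731.7 -212.8   -0.9] box [ 233.121 -109.732   -0.9  ] 0.8
  flap z 8 33 [-24.555  -1.828   1.012]
  flap z 20 13 [-0.3    0.405  0.769]
  flap z 32 15 [-0.554  0.436  1.328]
  flap z 44 7 [-0.972 -0.726  0.468]
  red 28 [[-59.41   -8.563   5.394]
 [-46.745  -5.318  41.312]
 [-41.119   2.368  46.246]]
```

>>> {"method": "servo_tool", "body": {"linear": [[0,0.8,0.65],[0,0.8,0.65],[0,0,0],[0,0,0]], "rotation": [[0,0,0],[0,0,0],[0,0,0],[0,0,0]]}}

```text
clock: 31.22
position: [572.4, 39.2, 7.7]
eef_rot: [0.836, 0.429, 0.154, 0.304]
force: [-23.9, 12.2, 16.5]
grip_width: 0.14
```

```bash
python3 pl.py -43 10
```

```text
t 31.2167 pos [572.369  39.215   7.684] box x,lat -43.911267171855485 0.5006736873008313 f [-23.867  12.18   16.547] grip 11.963280890429317
tool yaw-90 -35.74694451122279 M [[0.584201850603421, 0.6246519069901251, 0.5181874109288436], [0.8115988386124176, -0.44652443735166636, -0.3767270258565912], [-0.003939913008319251, 0.6406449265711684, -0.7678271648907122]]
delta tool [-0.514  2.18  -1.194] rot tool [ 0.001 -0.162  0.194] 1mm box x in tool [-0.004  0.768  0.641] tilt 39.840830895543 xz -0.003939913008319251
```

It's a hard stop: the force doubled with no motion. I'll relieve the load, open, and back out along the leaning tool axis.

>>> {"method": "servo_tool", "body": {"linear": [[0,-1.2,-1],[0,-1.2,-1],[0,0,0],[0,0,0]], "rotation": [[0,0,0],[0,0,0],[0,0,0],[0,0,0]]}}

```text
clock: 31.55
position: [572.7, 39.1, 9.2]
eef_rot: [0.837, 0.427, 0.155, 0.306]
force: [-6.5, 2.3, 5.1]
grip_width: 0.144
```

>>> {"method": "servo_tool", "body": {"linear": [[0,0,0],[0,0,0],[0,0,0],[0,0,0],[0,0,0],[0,0,0],[0,0,0]], "rotation": [[0,0,0],[0,0,0],[0,0,0],[0,0,0],[0,0,0],[0,0,0],[0,0,0]], "grip": 40}}

```text
clock: 32.13
position: [573.0, 38.9, 9.3]
eef_rot: [0.837, 0.426, 0.156, 0.306]
force: [-0.1, 0.8, 0.4]
grip_width: 0.467
```

>>> {"method": "servo_tool", "body": {"linear": [[0,0,-8],[0,0,-15],[0,0,-25],[0,0,-30],[0,0,-30],[0,0,-25],[0,0,-10],[0,0,0],[0,0,0]], "rotation": [[0,0,0],[0,0,0],[0,0,0],[0,0,0],[0,0,0],[0,0,0],[0,0,0],[0,0,0],[0,0,0]]}}

```text
clock: 32.88
position: [498.8, 94.0, 119.7]
eef_rot: [0.837, 0.426, 0.157, 0.306]
force: [1.2, -0.1, -0.4]
grip_width: 0.471
```

```bash
python3 chk.py m; python3 pl.py -43 10 | head -1
```

```text
scene tray_grip [562.3  49.5  30. ] box [-58.103   2.902  30.   ] 0.67
scene tray_grip [557.5  48.2 139.3] box [-61.222  -0.971 139.3  ] 0.25
scene flap_edge [607.8  12.    2.6] box [ 0.75  -0.691  2.6  ] 0.73
scene tray [610.4  12.8   6.8] box [2.383 1.484 6.8  ] 0.58
scene spool [741. 177.   0.] box [ 11.526 211.089   0.   ] 0.78
scene wax [424.9  -0.5   1.6] box [-139.872 -118.31     1.6  ] 0.5
scene tape [ 731.8 -216.2   -2.4] box [ 235.2   -112.424   -2.4  ] 0.46
  flap z 8 91 [-19.516  -1.068   1.57 ]
  flap z 20 79 [-2.583 -0.151  1.21 ]
  flap z 32 75 [-3.407 -0.759  0.49 ]
  flap z 44 86 [-3.137 -1.666  0.184]
  red 60 [[-67.67   -2.042   9.548]
 [-63.343   6.023  34.752]
 [-46.526   9.406  47.137]]
top tray_grip [565.8  41.2  28.5] box [-50.392  -1.755  28.5  ] 0.52
top flap_edge [603.5  14.2   4.5] box [-4.022 -1.439  4.5  ] 0.58
top lift [ 287.5 -464.9    3.1] box [  21.936 -574.779    3.1  ] 0.87
top spool [741.2 172.6   1.7] box [ 14.274 207.647   1.7  ] 0.63
top wax [423.1   3.   -2. ] box [-143.386 -116.537   -2.   ] 0.6
top tape [ 732.1 -214.7   -2.7] box [ 234.561 -111.034   -2.7  ] 0.91
  flap z 8 38 [-30.383 -12.485   0.809]
  flap z 20 14 [-0.49   0.272  1.233]
  flap z 32 15 [-0.949  0.659  1.305]
  flap z 44 10 [-0.568 -0.306  1.215]
  red 60 [[-65.535  -8.344  11.193]
 [-54.854  -5.471  34.449]
 [-39.939   1.919  48.282]]
t 33.6833 pos [498.454  93.284 118.645] box x,lat -135.49134291242962 0.7967781836629086 f [-0.173 -0.054 -0.837] grip 40.104746906501155
```

View pics/m.png

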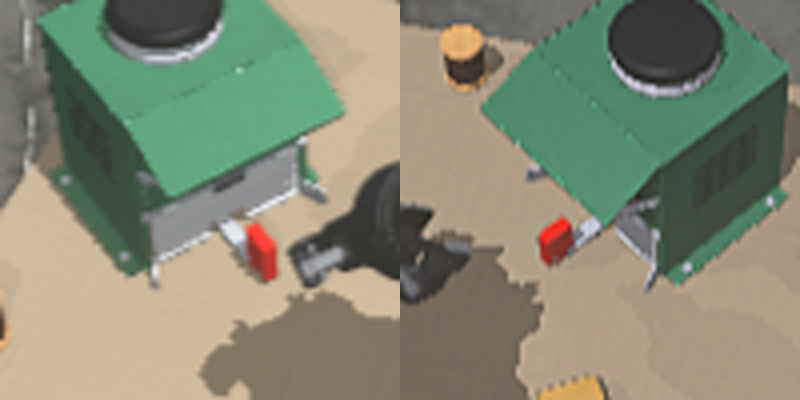

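```bash
python3 -c "
from rig import *
print(hand_in()); print(read_state()['clock'])"
```

```text
the job is handed in; nothing more can be done
None
the job is handed in; nothing more can be done
```

I laid the dark lift flat in the middle of the tray bed and released it. I then slid the tray by its grip into the drying box with the tool leaning back 40°, let go and handed in at about 34 s. No verdict came back.

**Last checks:**
- **Tray home:** Pushing further raised the back force from about 12 to about 27 N without the tool moving, so it was against a hard stop. The tool's position then, and the two cameras afterwards, put the grip 54–55 mm in front of the mouth. That places the tray at about 85–86 mm, where home is 88 and the limit is 81. Lateral error was about 1 mm.
- **Flap:** It reads as a vertical plane at the mouth in both cameras, so it is shut.
- **Bystanders:** The spool, tape and wax are within camera error of where they started. The gripper is clear of everything.
- **Lift:** It was last seen flat and near centre, within about 5 mm of the bed's middle, with the tray lined up just outside the mouth. It is not visible inside the box, so I could not check it after that.

**What disagreed:**
- **Fingertips:** They sat about 20–27 mm behind the reported tool point, more than I expected. My first three pinches at the lift closed above it without moving it, and the fourth held.
- **Cameras:** The two views differ by 3–10 mm in places, so I averaged them.

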